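Clip the jar caddy onto the brass post

TASK

The bench scraper lies in the way: lay it flat in the middle of the turntable. Slide the blue jar caddy along the worktop, pushing gently without squeezing or lifting it, until its two sprung yellow jaws have snapped fully round the brass post (not the dark steel one). Keep the jar standing in the caddy, and leave the rolling pin, the green roller and the flour jar where they are.

Things in the scene. Friction and masses are not known exactly. Their poses are not given: they have to be found in the camera images.
- caddy: Blue jar caddy, loose on the worktop, 0.86 kg with its jar. Origin: centre of the block's underside; +x points out through the jaws, z up. Block: 100 mm along x (-50 to 50), 120 mm along y, 34 mm high, flat upright faces, too wide to grasp. A nose block (62 mm wide) fills x 50 to 68; the yellow jaws reach x = 140. Sliding takes 4 to 7 N; the block bears at most 30 N.
- caddy_seat (a point): Middle of the caddy's pocket, 86 mm ahead of its origin, 18 mm up: the post's axis should end here. The post is seated with its axis from x = 80 (touching the nose block) to x = 93 (touching the shut catches).
- caddy_back (a point): Centre of the caddy's flat back face, 50 mm behind its origin and 18 mm up.
- jaw_left (a joint): Sprung jaw on the caddy's +y side, hinged at x = 58, y = 21 (z 9 to 27 mm): 0 shut, 0.15 as the post passes the catch (adds about 10 N), at most 0.6. The arm's inner face is 16 mm off the caddy's x axis; at x = 106 a rounded catch leaves 10 mm between the jaws; from there they flare to a mouth 38 mm wide at x = 138.
- jaw_right (a joint): The other sprung jaw, on the caddy's -y side: mirror image of jaw_left about the caddy's x axis, same values.
- jar: Squat white ceramic pie-weight jar with a wooden lid, 84 mm across and 52 mm high, loose in the caddy's round well, whose floor is 8 mm above the worktop (so the top is 60 mm up). Origin: centre of its underside; z up.
- brass_post: Brass post, 24 mm across and 60 mm high, fixed upright in the worktop. Origin: centre of its foot.
- brass_post_mid (a point): Axis of the brass post, 18 mm above the worktop.
- steel_post: Dark steel post of the same size, fixed; not to be used. Origin: centre of its foot.
- scraper: Bench scraper lying flat: a steel blade 74 mm along x, 110 mm along y, 3 mm thick, with a square dark wooden handle (24 mm along x, 110 mm along y, 24 mm high) along its -x edge, from x = -38 to -14. 220 g. Origin: centre of the blade's underside; z up.
- scraper_grip (a point): Middle of the scraper's handle, 26 mm behind its origin in x and 13 mm up; grasp across x.
- turntable: Small turntable: white foot 120 mm across, on it a round marble plate 190 mm across whose top is 40 mm above the worktop and which turns stiffly. Origin: centre of the foot's underside.
- turntable_top (a point): Centre of the plate's upper face.
- rolling_pin: Olive-wood rolling pin lying along its y, 320 mm long, barrel 42 mm across. Origin: under its middle.
- mat_roller: Green silicone roller with wooden handles lying along its y, 230 mm long, 44 mm across. Origin: under its middle.
- flour_jar: Tall white ceramic jar, 90 mm across and about 140 mm high, standing. Origin: centre of its foot.
There are look-alikes about, which are no part of the job. There is more than one size of the caddy; the job needs the smaller. Several things have the shape of the brass_post; the one meant has the colours described above.

How it is judged (in metres and radians):
At the end, for the whole second after the job is handed in: Brass post in the caddy's pocket (axis 77-96 mm ahead of its origin, within 9 mm of its midline), both jaws shut (<0.05 rad), caddy flat and at rest, jar upright in its well; scraper flat and still on the turntable, its origin within 40 mm of the plate's centre (x of brass_post_mid in the frame of caddy between 0.077 and 0.096 m and y of brass_post_mid in the frame of caddy between -0.009 and 0.009 m and value of joint each of jaw_left, jaw_right below 0.05 rad and height (world z) of caddy below 0.006 m and angle between caddy's own z axis and vertical below 0.05 rad and linear speed of each of caddy, scraper below 0.02 m/s and horizontal distance between jar and caddy below 0.008 m and angle between jar's own z axis and vertical below 0.1 rad and horizontal distance between scraper and turntable_top below 0.04 m and z of scraper in the frame of turntable_top between -0.004 and 0.006 m and angle between scraper's own z axis and vertical below 0.08 rad); the robot touches nothing.
It fails at once if the fingers press or squeeze the caddy with more than 30 N (contact force between the fingers and caddy above 30 N).
It fails at once if the caddy is lifted more than 12 mm (height (world z) of caddy above 0.012 m).
It fails at once if the jar is tipped more than 0.3 rad (angle between jar's own z axis and vertical above 0.3 rad).
It fails at once if the rolling pin, green roller or flour jar is moved more than 20 mm (distance of any of rolling_pin, mat_roller, flour_jar from where it was at the start of the episode above 0.02 m).
It also fails if it takes over 67 s, if anything falls off the work surface, if the arm or the gripper's body presses on something with over 40 N, if the wrist force passes 120 N, or if a joint passes its speed limit or range.

ROBOT

A 6-joint arm with a two-finger parallel gripper is mounted at the origin on the work surface. World frame = base frame: x ahead of the robot, y to its left, z up, the work surface at z = 0. Lengths are in mm, angles in rad, forces in N, time in s.
With the tool pointing down it reaches from about 300 to 775 mm from the base axis. Payload 14.6 kg.
Tool frame: the origin (TCP) lies at the very end of the fingers, on their centre line; the grasp point (between the pads) lies manip.grip_depth behind it (manip.grip_depth is the distance from the TCP to the grasp point, in mm); x points along the fingers, z is the direction in which the jaws open and shut, and the axes are right-handed (so a half turn about x gives the same grasp; the last joint's range is limited). The gripper opens to 94 mm and grips with 3 to 60 N. Pads are 16 mm wide; open, the fingers measure 119 mm over their backs; the gripper's body (75 mm by 177 mm) begins 78 mm behind the grasp point.
Start: joints at [-1.278, 0.3, 1.521, -0, 1.321, -0.067], TCP at [193.64, -514.774, 205.446] pointing down, gripper open.
Joint ranges: [-3.03, 3.03], [-0.79, 2.21], [0.23, 2.52], [-1.04, 4.18], [0, 3.07], [-2.55, 2.55]. Speed limits (rad/s): [2.22, 2.22, 2.57, 3.14, 3.14, 3.14].

INTERFACE

Orientations are given as [roll, pitch, yaw] about the fixed x, y, z axes, in that order (R = Rz(yaw) Ry(pitch) Rx(roll)).
In Python, from cell import manip gives the robot as it stands.
- The arm moves only by the tool step_arm, never from a script. Its argument "commands" is one flat list of numbers, 7 for each row, row after row: the shift along the tool's x, y, z in m, then the turn, a rotation vector about the tool's x, y, z in degrees, then the finger opening in m, from 0 to 0.094. A call has 1 to 5 rows; each row shifts and turns the commanded pose from where the row before left it, along the tool's axes as they then stand; what a row does not reach is not made up. A row lasts 1/8 s, in which the tool goes at most 62.5 mm and 10.7 degrees, less where a joint would pass 70% of its speed; a pose out of reach is approached as far as the arm can. A call with a gripper value outside its range is refused whole. The fingers move at their own pace and stop on an object; "squeeze" is the grip in N (left out, the last holds). Time passes only in rows, so rows that do not move let the fingers close. It gives the time, the measured TCP pose, the force and the opening at its end, in the units of the state.
- manip.read_state(): the state, without advancing time (a new reading comes with each control period).
- manip.camera(name): name is "side" or "top" or "wrist"; returns the picture (420x560x3 uint8, red, green, blue); there is no depth.
- manip.camera_model(name): a dict with "intrinsics" (3x3 intrinsics, pixels), "origin" and "orientation" of the camera in the world; the wrist camera has in their place "tool_from_camera" (4x4, takes a point from camera to tool coordinates, whose origin is the TCP and whose axes are the tool frame's). Camera axes: x right, y up, looking along -z (the intrinsics and any distortion apply to the point x, -y, -z); pixel columns grow to the right and rows downward; lengths in mm; the calibration is good to about 2 mm. A picture is of the moment at which its call begins: read the wrist's pose just before it. camera_model takes no time and is no camera call.
- manip.sign_off(): hands the job in, once; it reports no verdict.
Trained networks look in the newest picture that a camera, given by its name, has taken for a name from the list of things; names that differ only in an ending like _2 or _b are one class to them, and where a whole thing is asked for, a point or a joint stands for the part that bears it (a point fixed in the world has none). Each returns a list of dicts, best first, with "score" (0 to 1); they miss things now and then, are a little off and sometimes report something else, mostly with a low value. They report only what shows in the picture. A call takes as long as a camera call. They do not tell look-alikes from the thing itself.
- manip.find_in(thing, camera): "centre" ([row, column] in pixels, amid what is visible of it).
- manip.outline_of(thing, camera): "pixels" (420x560 bool, what is visible of it) and "centre" ([row, column] in pixels, amid what is visible of it).
The state is a dict: "clock": time; "joints": joint angles; "qd": joint speeds; "effort": joint torques, N m; "eef_pos": TCP position; "eef_rot": TCP orientation; "wrist_force": force on the tool from outside, world axes, zero at the start; "moment": the same for the moment, N m; "finger_gap": finger opening in mm.
Only numpy, scipy, OpenCV 4.12 (cv2) and the standard library are available. Lean on these libraries where they do the work, as an engineer would, in place of code of your own. Each camera call takes 0.05 s, during which the arm holds its last target. There are 200 camera calls.

## Working session

There is one attempt and no reset: what is moved stays moved. The work goes in short steps, Python scripts to look and compute and a tool call to move; the robot and the scene stay as the last step left them, time stands still between calls to the robot, and variables do not carry over. Pictures are saved under pics/ and viewed, about 8 in all and at most 12, crops included, and the job is handed in when it is done.

Besides the shell and the picture viewer there is one more tool, called after "Emit:" as name(argument=value, ...), one argument or row to a line, values as JSON. step_arm: Moves the arm, as the interface text tells. Its arguments: {"type":"object","properties":{"commands":{"type":"array"},"squeeze":{"type":"number"}},"required":["commands"]}

```bash
ls; mkdir -p pics; python3 - <<'E'
from cell import manip
import cv2,numpy as np
for c in("top","side"):
    im=manip.camera(c); cv2.imwrite(f"pics/{c}0.png",im[:,:,::-1])
    m=manip.camera_model(c); print(c,m)
    for t in("caddy","brass_post","scraper","turntable","rolling_pin","mat_roller","flour_jar","jar","steel_post"):
        print(t,[(round(d["score"],2),np.round(d["centre"]).tolist()) for d in manip.find_in(t,c)])
print(manip.read_state(), manip.grip_depth, manip.camera_model("wrist"))
a=cv2.imread("pics/top0.png");b=cv2.imread("pics/side0.png")
E
```

```text
pics
top {'intrinsics': array([[432.00233447,   0.        , 277.78081758],
       [  0.        , 432.00233447, 211.26912599],
       [  0.        ,   0.        ,   1.        ]]), 'origin': array([ 384.46947455,   25.64312711, 1351.44750056]), 'orientation': array([ 0.10381425,  0.01220187, -1.58347415])}
caddy [(0.93, [197.0, 355.0]), (0.91, [295.0, 397.0]), (0.17, [230.0, 166.0])]
brass_post [(0.54, [239.0, 240.0]), (0.54, [197.0, 369.0]), (0.49, [213.0, 244.0])]
scraper [(0.7, [204.0, 283.0]), (0.63, [144.0, 275.0])]
turntable [(0.59, [231.0, 166.0])]
rolling_pin [(0.82, [139.0, 273.0]), (0.49, [196.0, 370.0]), (0.4, [230.0, 168.0])]
mat_roller [(0.77, [254.0, 306.0]), (0.39, [196.0, 369.0]), (0.35, [201.0, 332.0])]
flour_jar [(0.68, [134.0, 386.0])]
jar [(0.75, [198.0, 372.0])]
steel_post [(0.63, [178.0, 230.0])]
side {'intrinsics': array([[409.48681035,   0.        , 280.17773455],
       [  0.        , 409.48681035, 211.42266002],
       [  0.        ,   0.        ,   1.        ]]), 'origin': array([270.53346873, 674.78586506, 848.44628908]), 'orientation': array([ 0.70870224, -
[... 1010 characters left out ...]
771592]), 'wrist_force': array([-0.29375461, -0.70003547, -0.51812707]), 'moment': array([-0.03568246, -0.02478643, -0.03003369]), 'finger_gap': 94.17702129378749} 18.8 {'intrinsics': array([[298.52909909,   0.        , 281.24321987],
       [  0.        , 298.52909909, 208.78555416],
       [  0.        ,   0.        ,   1.        ]]), 'tool_from_camera': array([[-5.62698198e-04,  2.76393608e-01, -9.61044357e-01,
        -1.79066565e+02],
       [-5.94696480e-04,  9.61044247e-01,  2.76393925e-01,
         8.05486072e+01],
       [ 9.99999665e-01,  7.27056060e-04, -3.76407560e-04,
         2.42016067e-01],
       [ 0.00000000e+00,  0.00000000e+00,  0.00000000e+00,
         1.00000000e+00]])}
```

View pics/top0.png

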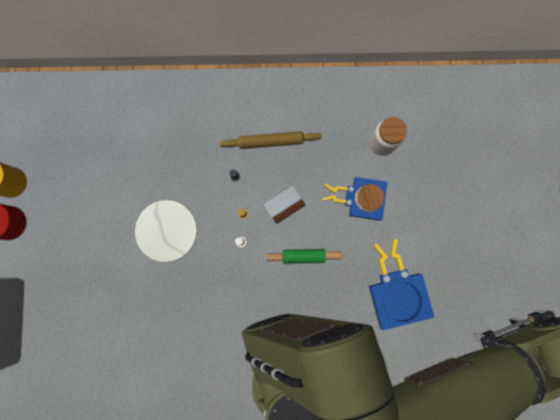

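```bash
python3 - <<'E'
import cv2
a=cv2.imread("pics/top0.png")[110:330,140:440]
cv2.imwrite("pics/top_crop.png",cv2.resize(a,None,fx=2.6,fy=2.6,interpolation=cv2.INTER_CUBIC))
E
```

```text
(no output)
```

View pics/top_crop.png

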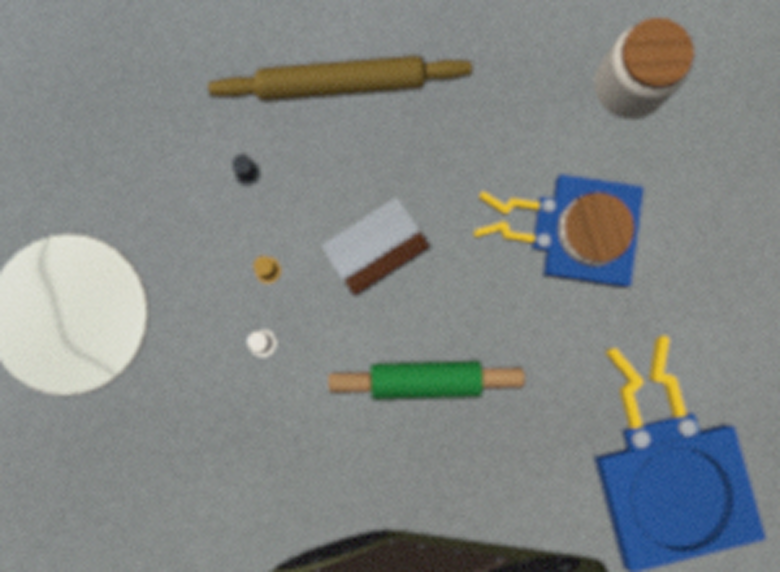

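View pics/side0.png

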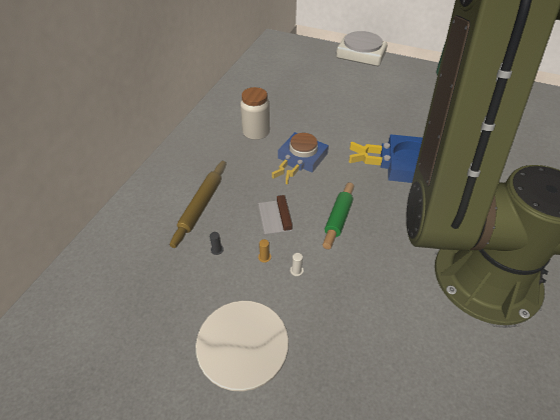

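Pixels (row, col) in the top view:
- **Caddies:** the small one carrying the jar is at (198,367) and is the one I want. The larger look-alike is at (300,402).
- **Posts:** brass is at (213,242), dark steel at (175,234), and the white look-alike at (241,240).
- **Scraper:** (205,285), lying between the caddy and the brass post, with its handle to the lower right.
- **Turntable:** (231,166).

The enlarged crop confirms these choices. Next I work out the positions.

```bash
cat > h.py <<'E'
import numpy as np,cv2
from scipy.spatial.transform import Rotation as R
from cell import manip
def cam(name,st=None):
    m=manip.camera_model(name)
    if name!="wrist": return m["intrinsics"],np.array(m["origin"]),R.from_euler("xyz",m["orientation"]).as_matrix()
    st=st or manip.read_state(); T=m["tool_from_camera"]; Rt=R.from_euler("xyz",st["eef_rot"]).as_matrix()
    return m["intrinsics"],st["eef_pos"]+Rt@T[:3,3],Rt@T[:3,:3]
def back(rc,z,c):
    K,o,M=c; p=np.atleast_2d(rc).astype(float)
    d=np.c_[(p[:,1]-K[0,2])/K[0,0],-(p[:,0]-K[1,2])/K[1,1],-np.ones(len(p))]@M.T
    return (o+d*((z-o[2])/d[:,2])[:,None])
def proj(P,c):
    K,o,M=c; q=(np.atleast_2d(P)-o)@M; return np.c_[K[1,2]-K[1,1]*q[:,1]/-q[:,2],K[0,2]+K[0,0]*q[:,0]/-q[:,2]]
E
python3 - <<'E'
from h import *
im=cv2.cvtColor(cv2.imread("pics/top0.png"),cv2.COLOR_BGR2HSV);c=cam("top")
def rect(mask,z,name):
    rc=np.argwhere(mask); P=back(rc,z,c)[:,:2].astype(np.float32)
    r=cv2.minAreaRect(P); print(name,len(rc),np.round(P.mean(0),1),np.round(r[0],1),np.round(r[1],1),round(r[2],1)); return P
box=np.zeros(im.shape[:2],bool);box[165:235,315:395]=1
H,S,V=im[...,0],im[...,1],im[...,2]
rect(box&(H>100)&(H<125)&(S>120),34,"caddy blue")
rect(box&(H>18)&(H<32)&(S>150)&(V>120),18,"jaws")
rect(box&(H>0)&(H<18)&(S>80),60,"lid")
b2=np.zeros_like(box);b2[180:230,262:308]=1
rect(b2&((H<15)|(H>170))&(S>80),24,"handle")
rect(b2&(S<40)&(V>150),3,"blade")
b3=np.zeros_like(box);b3[205:222,234:250]=1
rect(b3&(H>8)&(H<30)&(S>120),60,"brass(z60)")
b4=np.zeros_like(box);b4[190:270,125:205]=1
rect(b4&(V>190),40,"plate")
for n,p,z in(("pin",(139,273),21),("roller",(256,304),22),("flour",(131,392),140),("white",(241,240),60),("steel",(173,233),60)): print(n,np.round(back(p,z,c)[0],0))
print([np.round(back(p,40,c)[0]) for p in((230,166),)], [np.round(back(p,22,c)[0]) for p in((256,267),(256,341))],[np.round(back(p,21,c)[0]) for p in((144,221),(136,321))])
E
```

```text
caddy blue 630 [ 555.9 -229.4] [ 559.9 -229. ] [117.4 120.1] 80.4
jaws 120 [ 577.  -136.6] [ 576.8 -137.3] [66.3 51.2] 80.6
lid 519 [ 558.4 -237.9] [ 557.2 -238.3] [72.1 76. ] 88.2
handle 210 [523.4   6.9] [523.4   6.8] [ 19.2 103.9] 32.1
blade 547 [557.6  28.3] [557.7  28.6] [ 48.9 111.9] 32.3
brass(z60) 67 [515.3 146.3] [515.5 145.9] [27.2 24.2] 89.2
plate 2882 [467.6 384.2] [467.8 384.6] [181.9 181.3] 44.8
pin [753.  52.  21.]
roller [385. -38.  22.]
flour [ 738. -291.  140.]
white [431. 154.  60.]
steel [638. 174.  60.]
[array([469., 381.,  40.])] [array([386.,  75.,  22.]), array([ 383., -151.,   22.])] [array([739., 216.,  21.]), array([760., -99.,  21.])]
```

```bash
cat >> h.py <<'E'
def plan(x,y,z,head,grip,n=None,start=None):
    """rows to bring TCP to x,y,z, tool x down, tool z heading 'head' deg (mod 180)"""
    st=manip.read_state()
    p,Rc=start or (st["eef_pos"],R.from_euler("xyz",st["eef_rot"]).as_matrix())
    best=None
    for h in(head,head+180):
        a=np.radians(h); X=np.array([0,0,-1.]);Z=np.array([np.cos(a),np.sin(a),0]);Rg=np.c_[X,np.cross(Z,X),Z]
        rv=R.from_matrix(Rc.T@Rg).as_rotvec()
        if best is None or np.linalg.norm(rv)<np.linalg.norm(best[0]): best=(rv,Rg)
    rv,Rg=best; g=np.array([x,y,z],float)
    n=n or max(1,int(np.ceil(max(np.linalg.norm(g-p)/60,np.degrees(np.linalg.norm(rv))/10))))
    P=p.copy();M=Rc.copy()
    for i in range(1,n+1):
        d=M.T@(p+(g-p)*i/n-P); d=np.round(d,0); w=np.round(np.degrees(rv)/n,1)
        if i==n: w=np.round(np.degrees(R.from_matrix(M.T@Rg).as_rotvec()),1)
        print(", ".join(f"{v:g}" for v in [*(d/1000),*w,grip]))
        P=P+M@d;M=M@R.from_rotvec(np.radians(w)).as_matrix()
    print("end",np.round(P,1)); return P,M
E
python3 - <<'E'
from h import *
st=manip.read_state();M=R.from_euler("xyz",st["eef_rot"]).as_matrix();print(np.round(M,2))
s=plan(523,7,150,32.3,.06)
E
```

```text
[[ 0.    0.94  0.35]
 [-0.    0.35 -0.94]
 [-1.    0.    0.  ]]
0.005, 0.045, -0.034, 7.1, 0, -0, 0.06
0.005, 0.04, -0.039, 7.1, 0, -0, 0.06
0.005, 0.035, -0.044, 7.1, 0, -0, 0.06
0.005, 0.029, -0.048, 7.1, 0, -0, 0.06
0.005, 0.024, -0.051, 7.1, 0, -0, 0.06
0.005, 0.017, -0.053, 7.1, 0, -0, 0.06
0.005, 0.009, -0.055, 7.1, 0, -0, 0.06
0.005, 0.004, -0.056, 7.1, 0, -0, 0.06
0.005, -0.004, -0.056, 7.1, 0, -0, 0.06
0.005, -0.011, -0.055, 7.1, 0, -0, 0.06
0.005, -0.018, -0.054, 7.3, -0, -0, 0.06
end [523.    7.6 150.4]
```

```bash
python3 - <<'E'
s=open("h.py").read()
s=s.replace("if best is None or np.linalg.norm(rv)<np.linalg.norm(best[0]): best=(rv,Rg)",
"rel=(h-np.degrees(np.arctan2(y,x))+180)%360-180\n        if best is None or abs(rel)<best[2]: best=(rv,Rg,abs(rel))")
s=s.replace("rv,Rg=best;","rv,Rg,_=best;")
open("h.py","w").write(s)
E
python3 -c "
from h import *
s=plan(523,7,150,32.3,.06)"
```

```text
0.005, 0.045, -0.034, -9.2, 0, 0, 0.06
0.005, 0.049, -0.026, -9.2, 0, 0, 0.06
0.005, 0.053, -0.018, -9.2, 0, 0, 0.06
0.005, 0.056, -0.009, -9.2, 0, 0, 0.06
0.005, 0.056, -0.001, -9.2, 0, 0, 0.06
0.005, 0.055, 0.009, -9.2, 0, 0, 0.06
0.005, 0.054, 0.017, -9.2, 0, 0, 0.06
0.005, 0.049, 0.026, -9.2, 0, 0, 0.06
0.005, 0.046, 0.033, -9.2, 0, 0, 0.06
0.005, 0.039, 0.04, -9.2, 0, 0, 0.06
0.005, 0.032, 0.046, -9.7, 0, 0, 0.06
end [522.7   7.  150.4]
```

Emit:
step_arm(
  commands=[0.005, 0.045, -0.034, -9.2, 0, 0, 0.06, 0.005, 0.049, -0.026, -9.2, 0, 0, 0.06, 0.005, 0.053, -0.018, -9.2, 0, 0, 0.06, 0.005, 0.056, -0.009, -9.2, 0, 0, 0.06, 0.005, 0.056, -0.001, -9.2, 0, 0, 0.06],
)

```text
clock: 1.62
eef_pos: [343.9, -275.8, 180.5]
eef_rot: [-0.271, 1.57, -0.674]
wrist_force: [0.6, -0.7, 0.2]
finger_gap: 60.3
```

Emit:
step_arm(
  commands=[0.005, 0.055, 0.009, -9.2, 0, 0, 0.06, 0.005, 0.054, 0.017, -9.2, 0, 0, 0.06, 0.005, 0.049, 0.026, -9.2, 0, 0, 0.06, 0.005, 0.046, 0.033, -9.2, 0, 0, 0.06, 0.005, 0.039, 0.04, -9.2, 0, 0, 0.06],
)

```text
clock: 2.25
eef_pos: [493.3, -38.4, 155.5]
eef_rot: [-0.573, 1.57, -0.173]
wrist_force: [1.0, -1.6, 0.7]
finger_gap: 59.9
```

Emit:
step_arm(
  commands=[0.005, 0.032, 0.046, -9.7, 0, 0, 0.06, 0, 0, 0, 0, 0, 0, 0.06, 0, 0, 0, 0, 0, 0, 0.06],
)

```text
clock: 2.62
eef_pos: [522.3, 6.7, 150.4]
eef_rot: [2.902, 1.57, -2.818]
wrist_force: [1.0, 0.1, 0.0]
finger_gap: 60.1
```

```bash
python3 - <<'E'
from h import *
st=manip.read_state();print({k:np.round(st[k],2) for k in("clock","joints","eef_pos","finger_gap")},np.round(R.from_euler("xyz",st["eef_rot"]).as_matrix()[:,2],3))
im=manip.camera("wrist");c=cam("wrist",st);cv2.imwrite("pics/w1.png",im[:,:,::-1])
h=cv2.cvtColor(im,cv2.COLOR_RGB2HSV)
for d in manip.outline_of("scraper","wrist"):
    m=d["pixels"]; print(round(d["score"],2),np.round(d["centre"]),m.sum())
    mm=m&((h[...,0]<15)|(h[...,0]>170))&(h[...,1]>80)
    if mm.sum()<50: continue
    P=back(np.argwhere(mm),24,c)[:,:2].astype(np.float32);r=cv2.minAreaRect(P);print("handle",np.round(r[0],1),np.round(r[1],1),round(r[2],1))
E
```

```text
{'clock': np.float64(2.62), 'joints': array([-0.06,  0.29,  1.67, -0.  ,  1.18, -0.62]), 'eef_pos': array([522.34,   6.69, 150.37]), 'finger_gap': np.float64(60.13)} [ 0.846  0.534 -0.   ]
0.77 [194. 306.] 6619
handle [523.9   7.1] [ 21.1 107.1] 31.8
0.56 [230. 503.] 6825
0.19 [359. 249.] 2010
```

View pics/w1.png

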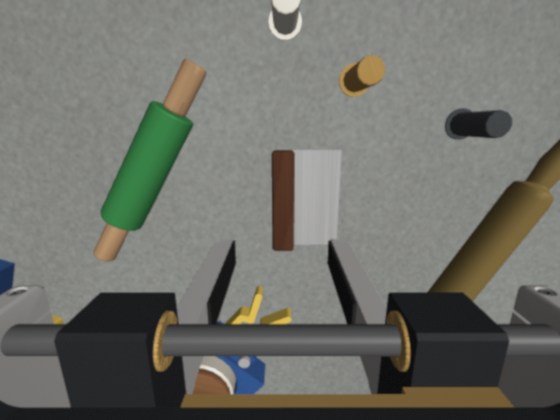

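The handle is at (523.9, 7.1), heading 32°, between the fingers, and both posts and the roller are clear. I'll descend, grip and lift.

Emit:
step_arm(
  commands=[0.05, 0, 0.001, 0, 0, 0, 0.06, 0.05, 0, 0, 0, 0, 0, 0.06, 0.035, 0, 0, 0, 0, 0, 0.06, 0.009, 0, 0, 0, 0, 0, 0.06, 0, 0, 0, 0, 0, 0, 0.06],
  squeeze=25,
)

```text
clock: 3.35
eef_pos: [523.8, 7.0, 7.2]
eef_rot: [-0.623, 1.57, -0.06]
wrist_force: [0.8, 0.9, 0.0]
finger_gap: 60.2
```

Emit:
step_arm(
  commands=[0, 0, 0, 0, 0, 0, 0.01, 0, 0, 0, 0, 0, 0, 0.01, 0, 0, 0, 0, 0, 0, 0.01, 0, 0, 0, 0, 0, 0, 0.01],
)

```text
clock: 3.85
eef_pos: [523.6, 7.6, 6.7]
eef_rot: [-0.599, 1.57, -0.035]
wrist_force: [0.4, 1.5, 4.5]
finger_gap: 23.9
```

Emit:
step_arm(
  commands=[-0.02, 0, 0, 0, 0, 0, 0.01, -0.05, 0, 0, 0, 0, 0, 0.01, -0.05, 0, 0, 0, 0, 0, 0.01, 0, 0, 0, 0, 0, 0, 0.01, 0, 0, 0, 0, 0, 0, 0.01],
)

```text
clock: 4.47
eef_pos: [522.9, 7.6, 125.3]
eef_rot: [2.51, 1.569, 3.074]
wrist_force: [-0.8, -0.7, -3.4]
finger_gap: 23.8
```

```bash
python3 - <<'E'
from h import *
st=manip.read_state()
im=manip.camera("wrist");c=cam("wrist",st);cv2.imwrite("pics/w2.png",im[:,:,::-1])
t=manip.camera("top");h=cv2.cvtColor(t,cv2.COLOR_RGB2HSV)
# posts from first wrist pic at known pose
print(np.round(manip.read_state()["finger_gap"],1))
# scraper heading 32.3, origin at plate centre: grip is 26 behind
a=np.radians(32.3);g=np.array([468,384])-26*np.array([np.cos(a),np.sin(a)]);print(g)
plan(*g,st["eef_pos"][2],32.3,.01)
E
```

```text
24.1
[446.02319234 370.10683892]
-0, 0.05, 0.018, 0, -0, -0, 0.01
-0, 0.049, 0.019, 0, -0, -0, 0.01
-0, 0.05, 0.018, 0, -0, -0, 0.01
-0, 0.049, 0.019, 0, -0, -0, 0.01
-0, 0.05, 0.018, 0, -0, -0, 0.01
-0, 0.05, 0.019, 0, -0, -0, 0.01
-0, 0.049, 0.018, 0, -0.1, -0.1, 0.01
end [446.2 369.8 125.1]
```

View pics/w2.png

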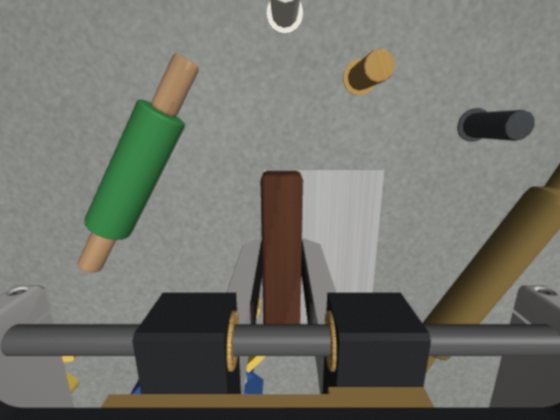

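The scraper is gripped squarely at 24 mm and lifted. Next I carry it over the turntable.

Emit:
step_arm(
  commands=[0, 0.03, 0.012, 0, 0, 0, 0.01, 0, 0.05, 0.018, 0, 0, 0, 0.01, 0, 0.05, 0.019, 0, 0, 0, 0.01, 0, 0.05, 0.018, 0, 0, 0, 0.01, 0, 0.05, 0.019, 0, 0, 0, 0.01],
)

```text
clock: 5.2
eef_pos: [472.2, 249.3, 125.1]
eef_rot: [3.003, 1.569, -2.717]
wrist_force: [0.8, 0.5, -2.4]
finger_gap: 23.9
```

Emit:
step_arm(
  commands=[0, 0.05, 0.018, 0, 0, 0, 0.01, 0, 0.04, 0.015, 0, 0, 0, 0.01, 0, 0.027, 0.01, 0, 0, 0, 0.01, 0, 0, 0, 0, 0, 0, 0.01, 0, 0, 0, 0, 0, 0, 0.01],
)

```text
clock: 5.82
eef_pos: [446.9, 369.0, 125.4]
eef_rot: [-2.989, 1.569, -2.425]
wrist_force: [0.5, -0.2, -1.3]
finger_gap: 24.0
```

```bash
python3 - <<'E'
from h import *
st=manip.read_state()
im=manip.camera("wrist");c=cam("wrist",st);cv2.imwrite("pics/w3.png",im[:,:,::-1])
d=manip.outline_of("turntable","wrist"); print([(round(x["score"],2),x["pixels"].sum(),np.round(x["centre"])) for x in d])
d=max(d,key=lambda x:x["score"])
P=back(np.argwhere(d["pixels"]),40,c)[:,:2].astype(np.float32);hull=cv2.convexHull(P)
print("ell",cv2.fitEllipse(hull),"circ",cv2.minEnclosingCircle(P))
t=manip.camera("top");cv2.imwrite("pics/t3.png",t[:,:,::-1])
print(np.round(st["eef_pos"],1))
E
```

```text
[(0.65, np.int64(15438), array([163., 299.]))]
ell ((466.5400695800781, 383.995849609375), (186.22512817382812, 186.7359161376953), 124.05284881591797) circ ((466.5650634765625, 383.7975769042969), 94.1623764038086)
[446.9 369.  125.4]
```

Emit:
step_arm(
  commands=[0.03, 0, 0, 0, 0, 0, 0.01, 0.03, 0, 0, 0, 0, 0, 0.01, 0.012, 0, 0, 0, 0, 0, 0.01, 0.006, 0, 0, 0, 0, 0, 0.01, 0, 0, 0, 0, 0, 0, 0.01],
)

```text
clock: 6.6
eef_pos: [447.4, 369.8, 49.0]
eef_rot: [0.057, 1.57, 0.621]
wrist_force: [-0.7, -0.8, -2.0]
finger_gap: 23.5
```

Emit:
step_arm(
  commands=[0, 0, 0, 0, 0, 0, 0.04, 0, 0, 0, 0, 0, 0, 0.05, 0, 0, 0, 0, 0, 0, 0.05, 0, 0, 0, 0, 0, 0, 0.05],
)

```text
clock: 7.1
eef_pos: [447.1, 369.9, 48.6]
eef_rot: [0.138, 1.57, 0.702]
wrist_force: [-0.5, -0.7, -0.2]
finger_gap: 49.9
```

Emit:
step_arm(
  commands=[-0.03, 0, 0, 0, 0, 0, 0.05, -0.05, 0, 0, 0, 0, 0, 0.05, -0.05, 0, 0, 0, 0, 0, 0.02, 0, 0, 0, 0, 0, 0, 0, 0, 0, 0, 0, 0, 0, 0],
)

```text
clock: 7.72
eef_pos: [446.8, 369.6, 177.7]
eef_rot: [-3.061, 1.57, -2.497]
wrist_force: [0.4, 0.3, -0.9]
finger_gap: 23.6
```

```bash
python3 - <<'E'
from h import *
st=manip.read_state();c=cam("wrist",st)
im=manip.camera("wrist");t=manip.camera("top")
cv2.imwrite("pics/w4.png",np.hstack([im,t])[:,:,::-1])
cv2.imwrite("pics/w4.png",np.hstack([im[:,:],cv2.resize(t[:330],(427,420))[:, :]])[:,:,::-1][:, :987]) 
a=np.hstack([cv2.resize(im,(400,300)),cv2.resize(t,(400,300))]);cv2.imwrite("pics/w4.png",a[:,:,::-1])
h=cv2.cvtColor(im,cv2.COLOR_RGB2HSV)
for d in manip.outline_of("scraper","wrist"):
    m=d["pixels"];mm=m&((h[...,0]<15)|(h[...,0]>170))&(h[...,1]>80)
    print(round(d["score"],2),np.round(d["centre"]),m.sum(),mm.sum())
    if mm.sum()<50: continue
    P=back(np.argwhere(mm),64,c)[:,:2].astype(np.float32);r=cv2.minAreaRect(P);print("handle",np.round(r[0],1),np.round(r[1],1),round(r[2],1))
# caddy & brass post refined from first wrist images unavailable; steady top estimate
d=manip.outline_of("brass_post","wrist");print([(round(x["score"],2),np.round(x["centre"])) for x in d])
print(np.round(st["eef_pos"],1),st["joints"])
# posts from w2 picture (eef 522.9,7.6,125.3): manual pixels
Rm=[2.51,1.569,3.074]
c2=cam("wrist",{"eef_pos":np.array([522.9,7.6,125.3]),"eef_rot":Rm})
print("brass top",back((66,379),60,c2),"foot",back((82,360),0,c2)); 
w=cv2.cvtColor(cv2.imread("pics/w2.png"),cv2.COLOR_BGR2HSV);m=np.zeros(w.shape[:2],bool);m[40:105,335:405]=1
m&=(w[...,0]<30)&(w[...,1]>110);rc=np.argwhere(m);print(len(rc),rc.mean(0))
# fit post position by matching silhouette
from scipy.optimize import minimize
def sil(p):
    th=np.linspace(0,2*np.pi,40);pts=np.vstack([np.c_[p[0]+12*np.cos(th),p[1]+12*np.sin(th),np.full(40,z)] for z in(0,60)])
    q=proj(pts,c2)[:,::-1].astype(np.float32);k=np.zeros(m.shape,np.uint8);cv2.fillConvexPoly(k,np.round(cv2.convexHull(q)*16).astype(np.int32),1,shift=4);return k.astype(bool)
best=max(((sil((x,y))&m).sum()/(sil((x,y))|m).sum(),x,y) for x in range(505,528) for y in range(135,158));print("fit",best)
E
```

```text
0.87 [197. 306.] 6925 2164
handle [447.7 369.6] [ 21.3 107.5] 32.0
[]
[446.8 369.6 177.7] [ 6.28008959e-01  3.89415261e-01  1.46687815e+00 -1.35372529e-05
  1.28609850e+00  6.39659479e-02]
brass top [[519.70419708 149.10231738  60.        ]] foot [[522.69651672 146.55600063   0.        ]]
1500 [ 71.45733333 368.10466667]
fit (np.float64(0.8791139240506329), 518, 148)
```

View pics/w4.png

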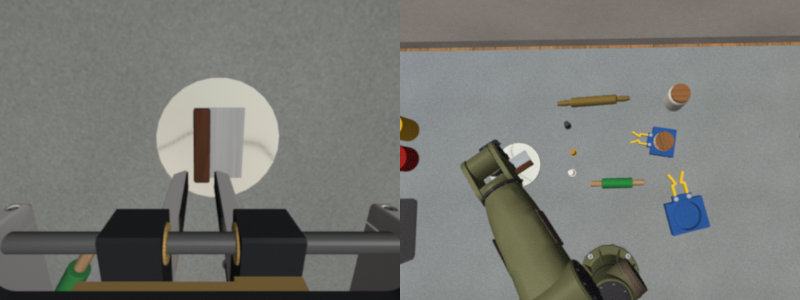

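The scraper lies flat at about (470, 384), 2–3 mm from the plate centre. Brass post is at about (517, 147). Next I hover behind the small caddy.

```bash
python3 -c "
from h import *
plan(543,-325,160,-9.5,.094)"
```

```text
0.001, -0.053, -0.024, 3.5, -0, 0, 0.094
0.002, -0.055, -0.021, 3.5, -0, 0, 0.094
0.001, -0.056, -0.018, 3.5, -0, 0, 0.094
0.002, -0.056, -0.014, 3.5, -0, 0, 0.094
0.001, -0.058, -0.01, 3.5, -0, 0, 0.094
0.002, -0.058, -0.007, 3.5, -0, 0, 0.094
0.001, -0.058, -0.004, 3.5, -0, 0, 0.094
0.002, -0.058, 0, 3.5, -0, 0, 0.094
0.001, -0.059, 0.004, 3.5, -0, 0, 0.094
0.002, -0.058, 0.007, 3.5, -0, 0, 0.094
0.001, -0.057, 0.011, 3.5, -0, 0, 0.094
0.002, -0.057, 0.014, 3.3, -0.1, 0.1, 0.094
end [ 542.8 -325.1  159.9]
```

Emit:
step_arm(
  commands=[0.001, -0.053, -0.024, 3.5, 0, 0, 0.094, 0.002, -0.055, -0.021, 3.5, 0, 0, 0.094, 0.001, -0.056, -0.018, 3.5, 0, 0, 0.094, 0.002, -0.056, -0.014, 3.5, 0, 0, 0.094, 0.001, -0.058, -0.01, 3.5, 0, 0, 0.094],
)

```text
clock: 8.55
eef_pos: [487.2, 78.3, 170.9]
eef_rot: [2.966, 1.57, -3.061]
wrist_force: [0.2, 0.1, -0.1]
finger_gap: 54.1
```

Emit:
step_arm(
  commands=[0.002, -0.058, -0.007, 3.5, 0, 0, 0.094, 0.001, -0.058, -0.004, 3.5, 0, 0, 0.094, 0.002, -0.058, 0, 3.5, 0, 0, 0.094, 0.001, -0.059, 0.004, 3.5, 0, 0, 0.094, 0.002, -0.058, 0.007, 3.5, 0, 0, 0.094],
)

```text
clock: 9.18
eef_pos: [526.9, -211.2, 162.9]
eef_rot: [2.674, 1.57, 2.625]
wrist_force: [1.4, 0.1, 0.3]
finger_gap: 93.6
```

Emit:
step_arm(
  commands=[0.001, -0.057, 0.011, 3.5, 0, 0, 0.094, 0.002, -0.057, 0.014, 3.3, 0, 0, 0.094, 0, 0, 0, 0, 0, 0, 0.094, 0, 0, 0, 0, 0, 0, 0.094],
)

```text
clock: 9.68
eef_pos: [542.9, -324.3, 159.6]
eef_rot: [2.579, 1.569, 2.414]
wrist_force: [0.2, 0.1, 0.2]
finger_gap: 93.7
```

```bash
cat >> h.py <<'E'
def top_caddy(t,x0,y0):
    """caddy pose from the top picture: blue pixels near (x0,y0), block+nose rect at z=34; jaws at 18"""
    c=cam("top");h=cv2.cvtColor(t,cv2.COLOR_RGB2HSV);rc=np.argwhere(np.ones(h.shape[:2],bool))
    out={}
    for n,m,z in(("blue",(h[...,0]>100)&(h[...,0]<125)&(h[...,1]>120),34),("jaws",(h[...,0]>18)&(h[...,0]<32)&(h[...,1]>150)&(h[...,2]>120),18)):
        P=back(np.argwhere(m),z,c)[:,:2];P=P[np.hypot(P[:,0]-x0,P[:,1]-y0)<170].astype(np.float32)
        if len(P)>30: out[n]=(cv2.minAreaRect(P),P.mean(0),len(P))
    return out
E
python3 - <<'E'
from h import *
st=manip.read_state();c=cam("wrist",st);im=manip.camera("wrist");cv2.imwrite("pics/w5.png",im[:,:,::-1])
print(np.round(st["eef_pos"],1))
h=cv2.cvtColor(im,cv2.COLOR_RGB2HSV)
for d in manip.outline_of("caddy","wrist"):
    m=d["pixels"];mm=m&(h[...,0]>100)&(h[...,0]<125)&(h[...,1]>100)
    print(round(d["score"],2),np.round(d["centre"]),m.sum(),mm.sum())
    if mm.sum()<200: continue
    P=back(np.argwhere(mm),34,c)[:,:2].astype(np.float32);r=cv2.minAreaRect(P);print("blue",np.round(r[0],1),np.round(r[1],1),round(r[2],1))
    mj=m&(h[...,0]>18)&(h[...,0]<32)&(h[...,1]>150)
    if mj.sum()>50:
        P=back(np.argwhere(mj),27,c)[:,:2].astype(np.float32);r=cv2.minAreaRect(P);print("jaw",mj.sum(),np.round(r[0],1),np.round(r[1],1),round(r[2],1))
E
```

```text
[ 542.9 -324.3  159.6]
0.93 [ 70. 287.] 8640 6941
blue [ 561.2 -232.3] [115.5 119.1] 80.6
jaw 741 [ 574.  -155.7] [31.6 45.4] 80.5
0.61 [221.  63.] 15436 11492
blue [ 287.4 -311.9] [155.8 145. ] 81.3
jaw 2349 [ 379.7 -296.3] [104.9  70.3] 12.8
```

View pics/w5.png

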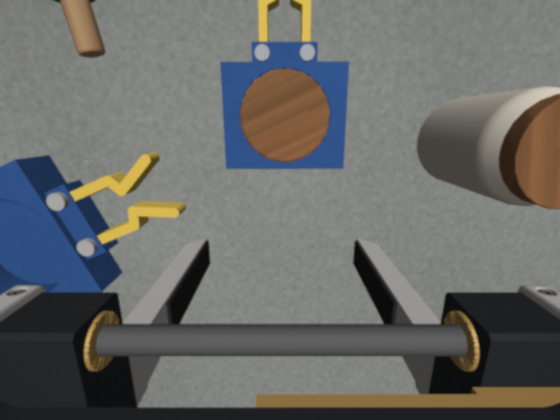

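The small caddy is straight ahead with its heading at 80.5° and its origin near (559, −240). The flour jar and large caddy are clear of the fingers. I'll descend with 80 mm opening and ease up to the back face.

Emit:
step_arm(
  commands=[0.05, 0, 0.002, 0, 0, 0, 0.08, 0.05, 0, 0, 0, 0, 0, 0.08, 0.04, 0, 0, 0, 0, 0, 0.08, 0.011, 0, 0, 0, 0, 0, 0.08, 0, 0, 0, 0, 0, 0, 0.08],
)

```text
clock: 10.4
eef_pos: [545.6, -324.8, 10.3]
eef_rot: [-0.313, 1.57, -0.478]
wrist_force: [-0.2, 0.2, 0.4]
finger_gap: 80.0
```

Emit:
step_arm(
  commands=[0, 0.008, 0, 0, 0, 0, 0.08, 0, 0.006, 0, 0, 0, 0, 0.08, 0, 0.004, 0, 0, 0, 0, 0.08, 0, 0.003, 0, 0, 0, 0, 0.08, 0, 0.003, 0, 0, 0, 0, 0.08],
)

```text
clock: 11.02
eef_pos: [549.1, -301.4, 9.5]
eef_rot: [0.378, 1.571, 0.212]
wrist_force: [0.3, -0.1, -0.1]
finger_gap: 80.1
```

Emit:
step_arm(
  commands=[0, 0.003, 0, 0, 0, 0, 0.08, 0, 0.003, 0, 0, 0, 0, 0.08, 0, 0.003, 0, 0, 0, 0, 0.08, 0, 0.003, 0, 0, 0, 0, 0.08, 0, 0.003, 0, 0, 0, 0, 0.08],
)

```text
clock: 11.65
eef_pos: [551.4, -287.3, 9.4]
eef_rot: [-1.474, 1.57, -1.64]
wrist_force: [-1.4, -5.6, -0.9]
finger_gap: 80.1
```

```bash
cat >> h.py <<'E'
def look():
    st=manip.read_state();c=cam("wrist",st);im=manip.camera("wrist")
    M=R.from_euler("xyz",st["eef_rot"]).as_matrix()
    print("tcp",np.round(st["eef_pos"],1),"push heading",round(np.degrees(np.arctan2(M[1,1],M[0,1])),1),"F",np.round(st["wrist_force"],1),"t",round(st["clock"],2))
    h=cv2.cvtColor(im,cv2.COLOR_RGB2HSV)
    D=[d for d in manip.outline_of("caddy","wrist")]
    if D:
        d=min(D,key=lambda d:abs(d["centre"][1]-281)); m=d["pixels"];mm=m&(h[...,0]>100)&(h[...,0]<125)&(h[...,1]>100)
        P=back(np.argwhere(mm),34,c)[:,:2].astype(np.float32);r=cv2.minAreaRect(P);print("blue",mm.sum(),np.round(r[0],1),np.round(r[1],1),round(r[2],1))
    return st,c,im
E
python3 - <<'E'
from h import *
st,c,im=look(); t=manip.camera("top"); s=manip.camera("side")
cv2.imwrite("pics/w6.png",im[:,:,::-1]);cv2.imwrite("pics/t6.png",t[:,:,::-1]);cv2.imwrite("pics/s6.png",s[:,:,::-1])
for k,v in top_caddy(t,559,-220).items(): print(k,v)
E
```

```text
tcp [ 551.4 -287.3    9.4] push heading 80.5 F [-1.4 -5.6 -0.9] t 11.65
blue 21922 [ 563.1 -221.1] [115.6 119.4] 80.5
blue (((562.357666015625, -214.86570739746094), (111.92143249511719, 120.29122924804688), 80.36199188232422), array([ 566.44507, -204.8981 ], dtype=float32), 478)
jaws (((578.9152221679688, -124.97267150878906), (66.97747039794922, 48.553367614746094), 80.9088134765625), array([ 579.4932  , -125.492744], dtype=float32), 120)
```

Contact is made at 5.8 N. The TCP sits 58 mm behind the caddy origin, as it should. Next I push along a gentle arc, turning about 17° over 150 mm.

Emit:
step_arm(
  commands=[0, 0.006, 0, -0.6, 0, 0, 0.08, 0, 0.008, 0, -0.9, 0, 0, 0.08, 0, 0.01, 0, -1.1, 0, 0, 0.08, 0, 0.01, 0, -1.1, 0, 0, 0.08, 0, 0.01, 0, -1.1, 0, 0, 0.08],
)

```text
clock: 12.48
eef_pos: [557.5, -243.2, 9.5]
eef_rot: [-0.837, 1.57, -0.918]
wrist_force: [0.9, -4.3, -2.1]
finger_gap: 79.8
```

Emit:
step_arm(
  commands=[0, 0.01, 0, -1.1, 0, 0, 0.08, 0, 0.01, 0, -1.1, 0, 0, 0.08, 0, 0.01, 0, -1.1, 0, 0, 0.08, 0, 0.01, 0, -1.1, 0, 0, 0.08, 0, 0.01, 0, -1.1, 0, 0, 0.08],
)

```text
clock: 13.1
eef_pos: [559.6, -192.6, 9.4]
eef_rot: [0.102, 1.571, 0.117]
wrist_force: [1.1, -5.3, -1.7]
finger_gap: 80.4
```

Emit:
step_arm(
  commands=[0, 0.01, 0, -1.1, 0, 0, 0.08, 0, 0.01, 0, -1.1, 0, 0, 0.08, 0, 0.01, 0, -1.1, 0, 0, 0.08, 0, 0.01, 0, -1.1, 0, 0, 0.08, 0, 0.008, 0, -1.1, 0, 0, 0.08],
)

```text
clock: 13.72
eef_pos: [557.1, -144.6, 9.5]
eef_rot: [1.801, 1.571, 1.913]
wrist_force: [2.0, -3.5, -2.0]
finger_gap: 79.9
```

```bash
python3 - <<'E'
from h import *
st,c,im=look(); t=manip.camera("top"); s=manip.camera("side")
cv2.imwrite("pics/w7.png",im[:,:,::-1]);cv2.imwrite("pics/t7.png",t[:,:,::-1]);cv2.imwrite("pics/s7.png",s[:,:,::-1])
M=R.from_euler("xyz",st["eef_rot"]).as_matrix()
for p in((517,147),): d=M.T@(np.array([*p,18])-st["eef_pos"]);print("post in tool",np.round(d,1))
a=np.hstack([cv2.resize(im,(400,300)),cv2.resize(s[90:330,140:460],(400,300))]);cv2.imwrite("pics/v7.png",a[:,:,::-1])
for n in("w1","w2"): pass
E
```

```text
tcp [ 557.1 -144.6    9.5] push heading 96.4 F [ 2.  -3.5 -2. ] t 13.72
blue 21850 [550.1 -77.7] [119.4 115.6] 6.3
post in tool [ -8.5 294.2  -7.3]
```

View pics/v7.png

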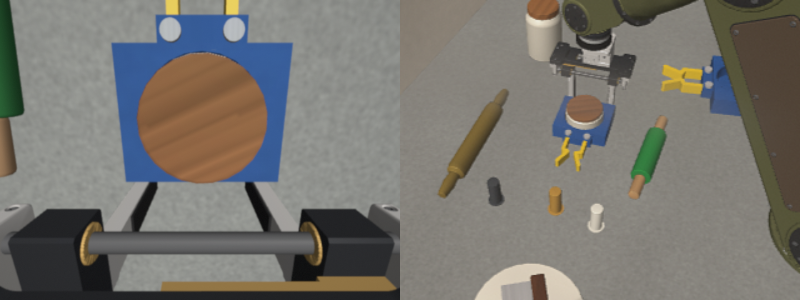

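The caddy followed the arc: heading 96.3°, centred on the fingers, with the jar upright. The post is 294 mm ahead of the TCP (144 mm when seated) and about 7 mm to the left. I'll refine the post position from the fixed cameras.

```bash
cat >> h.py <<'E'
def fitpost(img,cname,x0=517,y0=147,z1=60):
    c=cam(cname);h=cv2.cvtColor(img,cv2.COLOR_BGR2HSV);r0,c0=proj([x0,y0,30],c)[0].astype(int)
    m=np.zeros(h.shape[:2],bool);m[r0-22:r0+22,c0-14:c0+14]=1
    m&=(h[...,0]>8)&(h[...,0]<30)&(h[...,1]>110)
    th=np.linspace(0,2*np.pi,40)
    def sil(x,y):
        pts=np.vstack([np.c_[x+12*np.cos(th),y+12*np.sin(th),np.full(40,z)] for z in(0,z1)])
        k=np.zeros(m.shape,np.uint8);cv2.fillConvexPoly(k,np.round(cv2.convexHull(proj(pts,c)[:,::-1].astype(np.float32))*16).astype(np.int32),1,shift=4);return k>0
    S=[]
    for x in np.arange(x0-10,x0+11):
        for y in np.arange(y0-10,y0+11):
            k=sil(x,y);S.append(((k&m).sum()/(k|m).sum(),x,y))
    S=np.array(sorted(S)[-12:]);return m.sum(),np.round(S[-1],2),np.round(S.mean(0),2)
E
python3 - <<'E'
from h import *
for n,c in(("top0","top"),("t7","top"),("side0","side"),("s7","side")): print(n,fitpost(cv2.imread(f"pics/{n}.png"),c))
t=cv2.imread("pics/t7.png")[:,:,::-1].copy()
for k,v in top_caddy(t,540,-50).items(): print(k,v)
# same jaw tips vs model in side: caddy pose from tcp
h=cv2.cvtColor(cv2.imread("pics/s7.png"),cv2.COLOR_BGR2HSV);c=cam("side")
m=(h[...,0]>18)&(h[...,0]<32)&(h[...,1]>150)&(h[...,2]>120)
P=back(np.argwhere(m),27,c)[:,:2];P=P[np.hypot(P[:,0]-540,P[:,1]-10)<80].astype(np.float32);print("side jaws",len(P),cv2.minAreaRect(P),P.mean(0))
E
```

```text
top0 (np.int64(73), array([  0.87, 517.  , 149.  ]), array([  0.83, 518.17, 149.  ]))
t7 (np.int64(71), array([  0.84, 517.  , 149.  ]), array([  0.82, 517.92, 148.67]))
side0 (np.int64(209), array([  0.84, 518.  , 154.  ]), array([  0.83, 517.5 , 153.25]))
s7 (np.int64(207), array([  0.84, 518.  , 155.  ]), array([  0.82, 517.42, 153.67]))
blue (((554.091064453125, -55.37370681762695), (75.0220947265625, 134.7144317626953), 75.9412841796875), array([553.36084 , -52.465935], dtype=float32), 369)
jaws (((539.6058349609375, 19.096914291381836), (47.760860443115234, 66.24528503417969), 7.405054092407227), array([539.2562  ,  19.622814], dtype=float32), 114)
side jaws 184 ((535.6041259765625, 26.15121078491211), (53.820858001708984, 80.64358520507812), 6.198050022125244) [535.7938    27.110315]
```

Emit:
step_arm(
  commands=[0, 0.006, 0, -0.3, 0, 0, 0.08, 0, 0.01, 0, -0.3, 0, 0, 0.08, 0, 0.01, 0, -0.3, 0, 0, 0.08, 0, 0.01, 0, -0.3, 0, 0, 0.08, 0, 0.01, 0, -0.2, 0, 0, 0.08],
)

```text
clock: 14.55
eef_pos: [551.6, -99.8, 9.6]
eef_rot: [-1.152, 1.57, -1.018]
wrist_force: [1.1, -5.5, -0.5]
finger_gap: 79.6
```

Emit:
step_arm(
  commands=[0, 0.01, 0, 0, 0, 0, 0.08, 0, 0.01, 0, 0, 0, 0, 0.08, 0, 0.01, 0, 0, 0, 0, 0.08, 0, 0.01, 0, 0, 0, 0, 0.08, 0, 0.006, 0, 0, 0, 0, 0.08],
)

```text
clock: 15.18
eef_pos: [545.4, -54.1, 9.5]
eef_rot: [-1.148, 1.57, -1.014]
wrist_force: [0.6, -5.6, 0.0]
finger_gap: 79.9
```

```bash
python3 - <<'E'
from h import *
st,c,im=look(); t=manip.camera("top"); s=manip.camera("side")
cv2.imwrite("pics/t8.png",t[:,:,::-1]);cv2.imwrite("pics/s8.png",s[:,:,::-1])
M=R.from_euler("xyz",st["eef_rot"]).as_matrix()
d=M.T@(np.array([518,149,18])-st["eef_pos"]);print("post in tool",np.round(d,1))
for k,v in top_caddy(t,530,30).items(): print(k,v)
print(fitpost(t[:,:,::-1].copy(),"top"))
a=np.hstack([cv2.resize(t[170:260,215:335],(400,300),interpolation=cv2.INTER_CUBIC),cv2.resize(s[180:285,220:360],(400,300),interpolation=cv2.INTER_CUBIC)]);cv2.imwrite("pics/v8.png",a[:,:,::-1])
E
```

```text
tcp [545.4 -54.1   9.5] push heading 97.7 F [ 0.6 -5.6  0. ] t 15.18
blue 21655 [536.9  12.9] [119.4 115.1] 7.7
post in tool [-8.600e+00  2.049e+02  1.000e-01]
blue (((537.7806396484375, 42.44035339355469), (61.334651947021484, 127.16792297363281), 82.07078552246094), array([538.57623 ,  42.773594], dtype=float32), 308)
jaws (((524.0114135742188, 118.76046752929688), (48.234310150146484, 85.0230712890625), 7.992569446563721), array([523.791  , 120.18766], dtype=float32), 143)
(np.int64(164), array([4.20e-01, 5.17e+02, 1.48e+02]), array([4.0000e-01, 5.1775e+02, 1.4867e+02]))
```

View pics/v8.png

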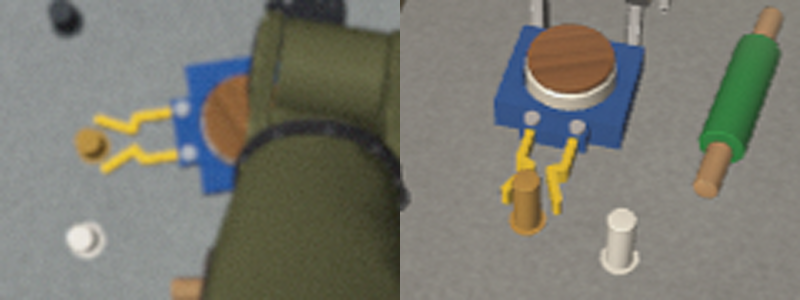

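The post sits centred between the jaw tips in both views. About 61 mm remains, so I continue, slowing through the catch.

Emit:
step_arm(
  commands=[0, 0.006, 0, 0, 0, 0, 0.08, 0, 0.007, 0, 0, 0, 0, 0.08, 0, 0.006, 0, 0, 0, 0, 0.08, 0, 0.005, 0, 0, 0, 0, 0.08, 0, 0.004, 0, 0, 0, 0, 0.08],
)

```text
clock: 16.0
eef_pos: [541.7, -26.9, 9.5]
eef_rot: [-1.407, 1.57, -1.273]
wrist_force: [2.1, -9.8, -0.2]
finger_gap: 80.3
```

Emit:
step_arm(
  commands=[0, 0.003, 0, 0, 0, 0, 0.08, 0, 0.003, 0, 0, 0, 0, 0.08, 0, 0.003, 0, 0, 0, 0, 0.08, 0, 0.003, 0, 0, 0, 0, 0.08, 0, 0.002, 0, 0, 0, 0, 0.08],
)

```text
clock: 16.62
eef_pos: [539.8, -13.0, 9.5]
eef_rot: [-1.444, 1.57, -1.309]
wrist_force: [0.8, -7.2, -1.3]
finger_gap: 79.9
```

Emit:
step_arm(
  commands=[0, 0.002, 0, 0, 0, 0, 0.08, 0, 0.002, 0, 0, 0, 0, 0.08, 0, 0.002, 0, 0, 0, 0, 0.08],
)

```text
clock: 17.0
eef_pos: [539.0, -7.0, 9.4]
eef_rot: [-1.478, 1.57, -1.344]
wrist_force: [0.7, -6.5, -0.4]
finger_gap: 79.9
```

Emit:
step_arm(
  commands=[0, 0.002, 0, 0, 0, 0, 0.08, 0, 0.002, 0, 0, 0, 0, 0.08, 0, 0.002, 0, 0, 0, 0, 0.08],
)

```text
clock: 17.38
eef_pos: [538.2, -0.9, 9.5]
eef_rot: [-1.305, 1.57, -1.171]
wrist_force: [1.2, -5.8, -0.9]
finger_gap: 79.8
```

Emit:
step_arm(
  commands=[0, 0.002, 0, 0, 0, 0, 0.08, 0, 0.002, 0, 0, 0, 0, 0.08],
)

```text
clock: 17.62
eef_pos: [537.6, 3.0, 9.4]
eef_rot: [-1.536, 1.57, -1.402]
wrist_force: [1.8, -5.6, -0.1]
finger_gap: 80.2
```

```bash
python3 - <<'E'
from h import *
st,c,im=look(); t=manip.camera("top"); s=manip.camera("side")
cv2.imwrite("pics/t9.png",t[:,:,::-1]);cv2.imwrite("pics/s9.png",s[:,:,::-1])
M=R.from_euler("xyz",st["eef_rot"]).as_matrix()
d=M.T@(np.array([518,149,18])-st["eef_pos"]);print("post in tool",np.round(d,1))
for k,v in top_caddy(t,525,60).items(): print(k,v[0])
a=np.hstack([cv2.resize(t[170:260,215:335],(400,300),interpolation=cv2.INTER_CUBIC),cv2.resize(s[190:295,220:360],(400,300),interpolation=cv2.INTER_CUBIC)]);cv2.imwrite("pics/v9.png",a[:,:,::-1])
E
```

```text
tcp [537.6   3.    9.4] push heading 97.7 F [ 1.8 -5.6 -0.1] t 17.62
blue 21983 [529.3  69.3] [119.4 116.2] 7.7
post in tool [-8.600e+00  1.473e+02  1.000e-01]
blue ((526.3704223632812, 103.79164123535156), (49.70829772949219, 121.26480865478516), 86.19408416748047)
jaws ((516.0811157226562, 165.85350036621094), (48.09579849243164, 65.9560775756836), 6.8388991355896)
```

View pics/v9.png

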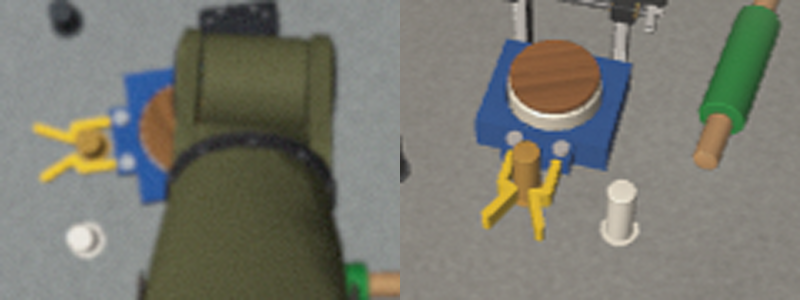

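The post is now behind the catches, and the jaw spread is back to its shut width (48.1 mm against 47.8 mm before). I'll nudge 3 mm more to the middle, then back off and lift.

Emit:
step_arm(
  commands=[0, 0.0015, 0, 0, 0, 0, 0.08, 0, 0.0015, 0, 0, 0, 0, 0.08, 0, 0, 0, 0, 0, 0, 0.08],
)

```text
clock: 18.2
eef_pos: [537.2, 6.2, 9.4]
eef_rot: [-1.682, 1.571, -1.547]
wrist_force: [0.8, -3.9, 0.6]
finger_gap: 79.7
```

Emit:
step_arm(
  commands=[0, -0.006, 0, 0, 0, 0, 0.08, 0, -0.025, 0, 0, 0, 0, 0.08, -0.03, -0.03, 0, 0, 0, 0, 0.08, -0.05, -0.02, 0, 0, 0, 0, 0.08, -0.06, -0.04, 0, 0, 0, 0, 0.08],
)

```text
clock: 18.82
eef_pos: [552.3, -108.5, 142.7]
eef_rot: [2.23, 1.569, 2.365]
wrist_force: [-0.0, -1.3, -0.5]
finger_gap: 79.7
```

Emit:
step_arm(
  commands=[-0.06, -0.05, 0, 0, 0, 0, 0.08, 0, 0.03, 0, 0, 0, 0, 0.08, 0, 0, 0, 0, 0, 0, 0.08, 0, 0, 0, 0, 0, 0, 0.08],
)

```text
clock: 19.32
eef_pos: [553.9, -118.2, 189.1]
eef_rot: [2.576, 1.57, 2.711]
wrist_force: [0.4, -0.7, -0.6]
finger_gap: 79.8
```

```bash
python3 - <<'E'
from h import *
st,c,im=look(); t=manip.camera("top"); s=manip.camera("side")
cv2.imwrite("pics/w10.png",im[:,:,::-1]);cv2.imwrite("pics/t10.png",t[:,:,::-1]);cv2.imwrite("pics/s10.png",s[:,:,::-1])
for k,v in top_caddy(t,525,60).items(): print(k,v[0])
# brass post in this wrist view, z=60 top
h=cv2.cvtColor(im,cv2.COLOR_RGB2HSV)
a=np.hstack([cv2.resize(im,(400,300)),cv2.resize(s[120:400,150:420],(400,300))]);cv2.imwrite("pics/v10.png",a[:,:,::-1])
E
```

```text
tcp [ 553.9 -118.2  189.1] push heading 97.7 F [ 0.4 -0.7 -0.6] t 19.32
blue 4109 [532.9  43.2] [119.1  64.2] 7.7
blue ((527.9830932617188, 74.11709594726562), (118.35430145263672, 113.73700714111328), 7.382837772369385)
jaws ((515.8640747070312, 169.11480712890625), (48.041351318359375, 65.95015716552734), 6.36556339263916)
```

View pics/v10.png

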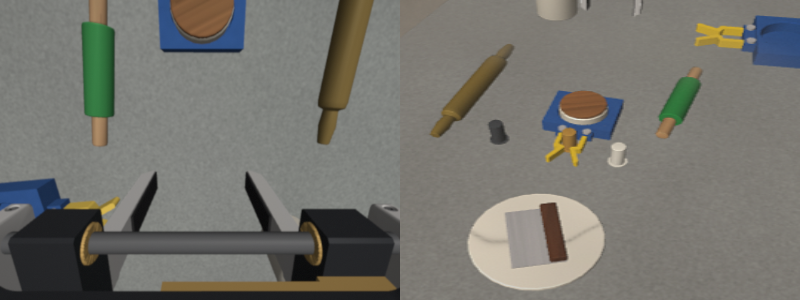

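Checks agree: the post is about 85 mm ahead of the caddy origin and under 1 mm off its midline. The jaws are at their shut width, the jar is standing, the scraper is on the plate and the arm is clear.

```bash
python3 -c "
from h import *
print(manip.sign_off())"
```

```text
the job is handed in; nothing more can be done
None
```

The scraper is flat on the turntable and the small blue caddy is snapped round the brass post. The job is handed in at about 19 s of the 67 s allowed; the hand-in gave no verdict.

- **Scraper:** I gripped it by the handle and laid it on the plate. Its centre measures about 3 mm from the plate's centre.
- **Caddy:** I pushed it from behind with two spread fingers along a gentle arc. The wrist force readings stayed below about 10 N.
- **Post in the pocket:** It measures about 85 mm ahead of the caddy's origin and under 1 mm off the midline. The jaw spread is back to its shut width (48.0 mm against 47.8 mm before).
- **Jar and arm:** The jar is standing in the caddy and the arm is clear of everything.
- **Disagreement:** The side camera put the post 4–5 mm further in y than the top and wrist cameras did. I judged this to be side-camera bias, used the top and wrist values, and the final fit agrees with them.
- **Not measured:** I did not measure the rolling pin, green roller or flour jar again. The gripper never came close to them, and the last pictures showed nothing out of place.

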